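Park the long nozzle lance in its stand

ROBOT

A 7-joint arm with a two-finger parallel gripper is mounted at the origin on the work surface. World frame = base frame: x ahead of the robot, y to its left, z up, the work surface at z = 0. Lengths are in m, angles in rad, forces in N, time in s.
With the tool pointing down it reaches from about 0.4 to 0.9 m from the base axis. Payload 5.5 kg.
Tool frame: the origin (TCP) lies midway between the tips of the shut fingers; the grasp point (between the pads) lies 19 mm behind it (manip.grip_depth is the distance from the TCP to the grasp point, in m); z points along the fingers, x is the direction in which the jaws open and shut, and the axes are right-handed (so a half turn about z gives the same grasp; the last joint's range is limited). The gripper opens to 92 mm and grips with 3 to 60 N. Pads are 19 mm wide; open, the fingers measure 130 mm over their backs; the gripper's body (75 mm by 190 mm) begins 47 mm behind the grasp point.
Start: joints at [1.394, 0.501, -0.427, 1.55, 0.221, 1.138, -0.21], TCP at [0.277, -0.588, 0.227] pointing down, gripper open.
Joint ranges: [-2.88, 2.88], [-0.31, 2.03], [-1.54, 1.56], [0.2, 2.42], [-1.41, 4.55], [0.19, 2.02], [-2.57, 2.57]. Speed limits (rad/s): [2.57, 2.57, 3.14, 3.14, 3.14, 3.14, 3.14].

INTERFACE

Orientations are given as a unit quaternion [x, y, z, w].
In Python, from bench import manip, effector, viewer gives the robot as it stands. Calls block until the motion is done:
- manip.move_pose(position, orientation): joint-space move of the TCP to a pose.
- manip.servo_line(position, ori=None, vel=0.15): straight line of the TCP; ori=None keeps the orientation; vel is the mean speed in m/s.
- manip.movej(angles): joint-space move.
- effector.open_jaws() and effector.close(f_grip=None): open the fingers fully, or close them until they stop; f_grip is the grip in N (None keeps the last).
- manip.sleep(seconds).
- manip.solve_ik(position, orientation): joint angles nearest the present ones, or None.
- viewer.get_image(name): name is "side" or "top" or "wrist"; returns the picture (384x512x3 uint8, red, green, blue); there is no depth.
- viewer.get_calibration(name): a dict with "vfov" (degrees; the focal length in pixels is half the picture's height over the tangent of half this angle, whatever the lens; pixels are square), "cx", "cy" (the principal point, pixels), "eye" and "attitude" of the camera in the world. Camera axes: x right, y down, z forward; pixel columns grow to the right and rows downward; lengths in m; the calibration is good to about 2 mm. A picture is of the moment at which its call begins: read the wrist's pose just before it. get_calibration takes no time and is no camera call; for the wrist camera it gives the pose at the moment of the call.
A pose or a line that the arm cannot do raises manip.PlanningError and nothing moves.
- manip.hand_in(): hands the job in, once; it reports no verdict.
Readings, each from a call of its own:
- manip.current_clock(): time.
- manip.current_q(): joint angles.
- manip.current_joint_velocities(): joint speeds.
- manip.current_tau(): joint torques, N m.
- manip.current_tool_pos(): TCP position.
- manip.current_tcp_rot(): TCP orientation.
- manip.current_force(): force on the tool from outside, world axes, zero at the start.
- manip.current_wrist_torque(): the same for the moment, N m.
- manip.current_finger_gap(): finger opening in m.
Only numpy, scipy, OpenCV 4.12 (cv2) and the standard library are available. Lean on these libraries where they do the work, as an engineer would, in place of code of your own. Each camera call takes 0.05 s, during which the arm holds its last target.

TASK

At the laser-welding bench, take the nozzle lance with the long tapered barrel out of the sloping rest and park it nose down in the bore of the tall steel stand. Bring its nose into the mouth of the bore while the lance is still clearly slanting, then straighten it up and lower it, still in the gripper, until its flange lies flat on top of the stand, and let go.

Things in the scene. Friction and masses are not known exactly. Their poses are not given: they have to be found in the camera images.
- lance_center (a point): Centre of the long lance (round, 164 mm, 0.26 kg); z runs nose to rear. Steel barrel d 20 mm, last 35 mm tapering to a 10 mm flat copper nose; aluminium flange d 64, 8 thick; plain white rear tube d 22, 66 long: grasp here. Along z from this point: nose -82, flange underside +8, flange top +16, middle of rear tube +49, rear end +82 mm. Leans 35 deg at the start, rear end up towards the robot.
- lance_tip (a point): Centre of the flat end of the long lance's nose; axes as the lance's (z from nose to rear).
- stand_mouth (a point): Centre of the mouth of the vertical round bore in the top of the tall steel stand: a fixed block 90 x 90 mm, 105 high, on a 125 mm square foot 10 thick. Bore d 40 mm, 3 mm chamfer, 95 deep: the 90 mm barrel goes in wholly and the lance hangs by its flange. z is up. The low 35 mm high block with a shallow recess is not it.
- rest: Fixed blue-based sloping rest, base 130 x 270 mm; origin under its base; x away from the robot. Three open troughs 90 mm apart along its y, 35 deg off vertical, top towards -x. Each lance's barrel lies in one, its flange on the trough's upper end, 100 mm up: draw it out along its axis. Any trough may hold the long one; the other two hold lances with stubby 45 mm barrels and 42 mm rear tubes.
Not all that is in view belongs to the job. What is shaped like the part that bears lance_center but red or yellow is not meant.

How it is judged:
By the outcome, as a careful person would: the job done as asked, in the order asked, and still so for the second after the job is handed in, with the robot touching nothing.
It also fails if it takes over 48 s, if anything falls off the work surface, if the arm or the gripper's body presses on something with over 40 N, if the wrist force passes 120 N, or if a joint passes its speed limit or range.

## Working session

There is one attempt and no reset: what is moved stays moved. The work goes in short steps, each a Python script; the robot and the scene stay as the last script left them, time stands still between calls to the robot, and variables do not carry over. Pictures are saved under pics/ and viewed, and the job is handed in when it is done.

```bash
ls; mkdir -p pics; python3 - <<'E'
from bench import manip, effector, viewer
import cv2
for n in ["side","top","wrist"]:
    c=viewer.get_calibration(n); print(n,c)
    im=viewer.get_image(n); cv2.imwrite(f"pics/a_{n}.png",im[:,:,::-1])
print(manip.current_clock(),manip.current_tool_pos(),manip.current_tcp_rot(),manip.grip_depth,manip.current_finger_gap())
E
```

```text
pics
side {'vfov': 50.67647610596742, 'cx': 258.9263149106989, 'cy': 195.58066439194428, 'eye': array([0.44548418, 0.8983076 , 1.01985464]), 'attitude': array([-0.02073921,  0.93944616, -0.34169059,  0.01607258])}
top {'vfov': 56.71728198338728, 'cx': 256.00023190579407, 'cy': 193.58891156382984, 'eye': array([0.36406802, 0.12616976, 1.18749441]), 'attitude': array([-0.7027321 ,  0.70810802, -0.05561039,  0.04071999])}
wrist {'vfov': 62.448250182766145, 'cx': 254.93080076213195, 'cy': 188.7514511966817, 'eye': array([ 0.33993113, -0.55724001,  0.38437041]), 'attitude': array([ 0.83657874, -0.53091465, -0.07306622,  0.11369684])}
0.15 [ 0.27649369 -0.58767237  0.22589929] [ 8.44335343e-01 -5.35814589e-01 -6.06397336e-04 -4.31439424e-04] 0.0188 0.09179654539114585
```

View pics/a_side.png

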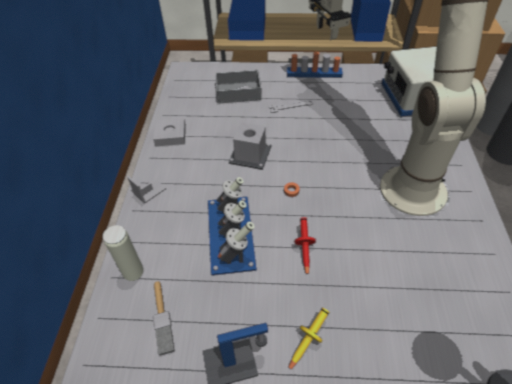

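View pics/a_top.png

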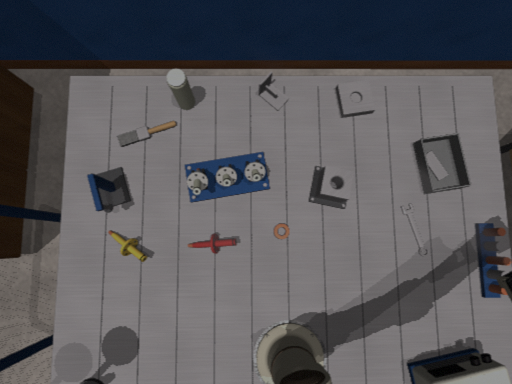

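View pics/a_wrist.png

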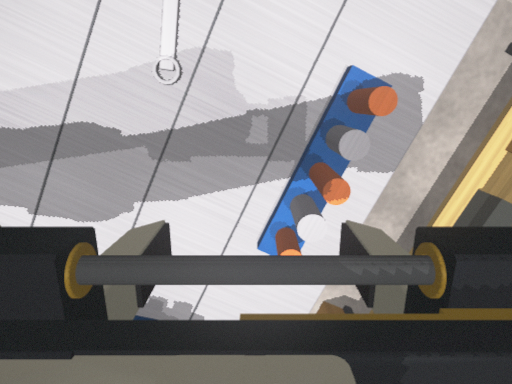

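```bash
cat > h.py <<'E'
import numpy as np, cv2
from scipy.spatial.transform import Rotation as R
def ray(c,u,v):
    f=192/np.tan(np.radians(c['vfov'])/2)
    d=R.from_quat(c['attitude']).apply([(u-c['cx'])/f,(v-c['cy'])/f,1.]); return np.array(c['eye']),d/np.linalg.norm(d)
def onplane(c,u,v,z):
    e,d=ray(c,u,v); return e+d*(z-e[2])/d[2]
def proj(c,p):
    f=192/np.tan(np.radians(c['vfov'])/2)
    q=R.from_quat(c['attitude']).inv().apply(np.array(p)-c['eye']); return q[:2]/q[2]*f+[c['cx'],c['cy']]
def tri(a,b):
    (e1,d1),(e2,d2)=a,b
    s=np.linalg.lstsq(np.c_[d1,-d2],e2-e1,rcond=None)[0]
    p,q=e1+s[0]*d1,e2+s[1]*d2; return (p+q)/2,np.linalg.norm(p-q)
E
python3 - <<'E'
import cv2
t=cv2.imread('pics/a_top.png');s=cv2.imread('pics/a_side.png')
def z(im,x,y,w,h,k,n): cv2.imwrite(n,cv2.resize(im[y:y+h,x:x+w],None,fx=k,fy=k,interpolation=cv2.INTER_CUBIC))
z(t,175,140,180,80,4.4,'pics/b_top.png'); z(s,195,110,90,170,3.5,'pics/b_side.png')
E
```

```text
(no output)
```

View pics/b_top.png

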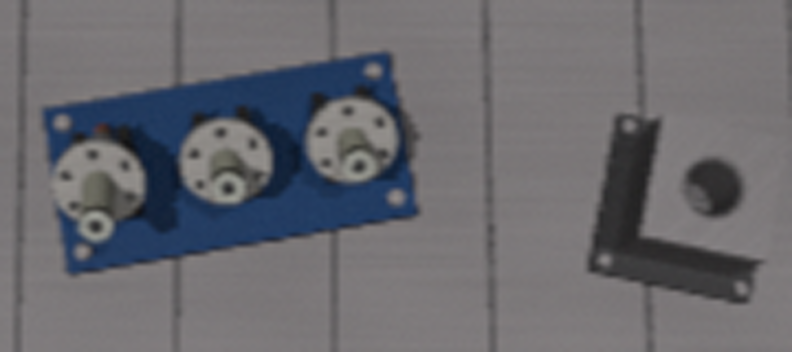

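View pics/b_side.png

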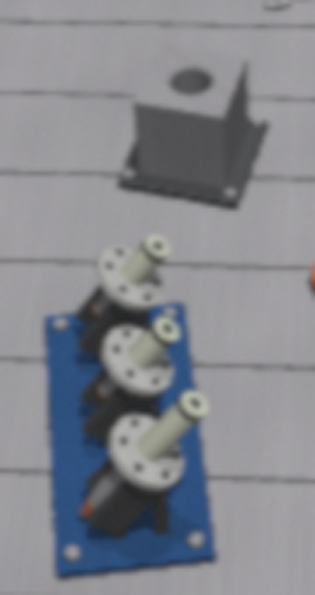

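```bash
python3 - <<'E'
from h import *
from bench import viewer
T=viewer.get_calibration('top');S=viewer.get_calibration('side')
t=lambda x,y:((x+.5)/4.4-.5+175,(y+.5)/4.4-.5+140)
s=lambda x,y:((x+.5)/3.5-.5+195,(y+.5)/3.5-.5+110)
P={'rear':((95,226),(194,404)),'mouth':((713,187),(191,81)),'r2':((228,188),(167,329)),'r3':((359,165),(157,248)),'flange':((99,184),(147,452))}
for k,(a,b) in P.items():
    print(k,tri(ray(T,*t(*a)),ray(S,*s(*b))))
for z in (.105,.115):print('mouth plane',z,onplane(T,*t(713,187),z),onplane(S,*s(191,81),z))
im=cv2.imread('pics/a_top.png');hsv=cv2.cvtColor(im,cv2.COLOR_BGR2HSV)
m=cv2.inRange(hsv,(100,120,40),(125,255,255));m[:,:180]=0;m[:,280:]=0;m[:145]=0;m[205:]=0
c=max(cv2.findContours(m,0,2)[0],key=cv2.contourArea)
b=cv2.boxPoints(cv2.minAreaRect(c));print(b)
w=np.array([onplane(T,*p,.012) for p in b]);print(w,np.linalg.norm(np.diff(w,axis=0),axis=1),w.mean(0))
# corners by eye (zoomed)
w=np.array([onplane(T,*t(*p),.012) for p in ((42,107),(390,53),(417,214),(69,273))]);print(w,np.linalg.norm(np.diff(w,axis=0),axis=1),w.mean(0))
E
```

```text
rear (array([0.51377559, 0.27807092, 0.15795646]), np.float64(0.0004734986213848269))
mouth (array([ 0.54662328, -0.14876764,  0.10085573]), np.float64(0.0018719369080544542))
r2 (array([0.54183366, 0.19137577, 0.13856349]), np.float64(0.00100836930734752))
r3 (array([0.55744553, 0.10230524, 0.13591752]), np.float64(0.001519938052508385))
flange (array([0.55187155, 0.28411764, 0.10076697]), np.float64(0.00048157774539370706))
mouth plane 0.105 [ 0.54687044 -0.1478239   0.105     ] [ 0.54523463 -0.14379045  0.105     ]
mouth plane 0.115 [ 0.54518172 -0.14529277  0.115     ] [ 0.54414429 -0.13239959  0.115     ]
[[184.48651 164.91893]
 [262.97302 151.83784]
 [269.05408 188.32433]
 [190.56757 201.40541]]
[[0.62397254 0.34004687 0.012     ]
 [0.66807467 0.07567494 0.012     ]
 [0.54277007 0.05678071 0.012     ]
 [0.50046573 0.31772813 0.012     ]] [0.26802522 0.12672109 0.26435433] [0.58382075 0.19755766 0.012     ]
[[0.62736379 0.34120451 0.012     ]
 [0.66869331 0.07472734 0.012     ]
 [0.54301501 0.0556643  0.012     ]
 [0.49962574 0.318613   0.012     ]] [0.26966315 0.12711583 0.26650449] [0.58467446 0.19755229 0.012     ]
```

```bash
cat >> h.py <<'E'
def axis(yaw,tilt): # nose->rear
    return np.array([-np.sin(tilt)*np.cos(yaw),-np.sin(tilt)*np.sin(yaw),np.cos(tilt)])
def frame(yaw,tilt,k):
    """tool z=-a; k quarter turns: k=0 -> tool y along horizontal row dir"""
    z=-axis(yaw,tilt); row=np.array([-np.sin(yaw),np.cos(yaw),0])
    x=np.cross(row,z); M=np.c_[x,row,z]
    return R.from_matrix(M)*R.from_euler('z',k*np.pi/2)
E
python3 - <<'E'
from h import *
from bench import manip
rear=np.array([.5138,.278,.158]);yaw=np.radians(9.5);t=np.radians(35);mouth=np.array([.5465,-.147,.105]);y2=np.radians(-15)
GD=manip.grip_depth
for k in range(4):
    F=frame(yaw,t,k);a=axis(yaw,t);tcp=rear-a*(.033+GD)
    L=[('pre',tcp+.1*a,F),('grasp',tcp,F),('out',tcp+.13*a,F)]
    for tt in (35,0):
        F2=frame(y2,np.radians(tt),k);a2=axis(y2,np.radians(tt))
        L.append((f'st{tt}',mouth+a2*(-.015+.131-GD),F2)); L.append((f'hi{tt}',mouth+a2*(-.015+.131-GD)+[0,0,.08],F2))
    L.append(('down',mouth+[0,0,.008+.033-GD+.008],F2))
    for n,p,f in L:
        q=manip.solve_ik(p,f.as_quat()); print(k,n,None if q is None else np.round(q,2))
E
```

```text
0 pre [ 0.38  0.35 -1.29  2.28  1.36  0.7   1.41]
0 grasp [ 0.04  0.52 -0.87  2.22  1.67  0.65  1.18]
0 out [ 0.42  0.18 -1.29  2.29  1.15  0.59  1.56]
0 st35 None
0 hi35 [-0.8  -0.3   0.85  2.39  0.8   0.46  2.33]
0 st0 [-0.69  0.76  1.36  1.83 -0.8   1.24 -2.49]
0 hi0 [-0.75  0.78  1.53  1.74 -0.79  1.42 -2.48]
0 down [-0.58  0.71  1.11  1.88 -0.74  1.04 -2.55]
1 pre [ 0.38  0.35 -1.29  2.28  1.36  0.7  -0.16]
1 grasp [ 0.04  0.52 -0.87  2.22  1.67  0.65 -0.39]
1 out [ 0.42  0.18 -1.29  2.29  1.15  0.59 -0.01]
1 st35 None
1 hi35 [ 0.77 -0.15 -0.54  2.35 -0.16  0.31  1.66]
1 st0 [ 0.98  0.55 -1.02  1.78  0.52  1.11  1.09]
1 hi0 [ 1.02  0.46 -1.07  1.69  0.43  1.25  1.16]
1 down [ 0.94  0.63 -0.97  1.83  0.62  1.01  1.02]
2 pre [ 0.04  0.19 -0.87  2.29  1.22  0.52 -1.65]
2 grasp [ 0.33  0.83 -1.3   2.22  1.77  1.03 -1.86]
2 out [ 0.25  0.12 -1.09  2.29  1.07  0.53 -1.53]
2 st35 None
2 hi35 [ 1.36 -0.24 -1.03  2.34 -0.63  0.36  0.55]
2 st0 [ 0.89  0.49 -0.88  1.78  0.42  1.08 -0.4 ]
2 hi0 [ 0.92  0.4  -0.91  1.69  0.33  1.22 -0.33]
2 down [ 0.85  0.57 -0.83  1.84  0.5   0.96 -0.46]
3 pre [-1.85  0.24  1.2   2.33  0.44  0.21 -2.54]
3 grasp [-1.74  1.2   1.52  2.27  4.49  0.85 -0.67]
3 out [-2.19  0.26  1.56  2.34  0.14  0.26 -2.24]
3 st35 None
3 hi35 [ 1.4  -0.25 -1.05  2.34 -0.67  0.37 -0.99]
3 st0 [ 0.65  0.39 -0.54  1.79  0.24  1.02 -1.82]
3 hi0 [ 0.7   0.32 -0.6   1.7   0.19  1.18 -1.78]
3 down [ 0.6   0.47 -0.49  1.84  0.28  0.89 -1.85]
```

```bash
python3 - <<'E'
from h import *
from bench import manip,viewer
F=frame(0,np.radians(20),1)
print(manip.solve_ik([.45,-.0,.33],F.as_quat()))
manip.move_pose([.45,-.0,.33],F.as_quat().tolist())
print(manip.current_clock(),manip.current_q(),manip.current_tool_pos())
rear=np.array([.5138,.278,.158]);yaw=np.radians(9.5);t=np.radians(35);GD=manip.grip_depth
for k in range(4):
    F=frame(yaw,t,k);a=axis(yaw,t);tcp=rear-a*(.033+GD)
    for d in (0,.07,.1,.13,.16):
        q=manip.solve_ik(tcp+d*a,F.as_quat());print(k,d,None if q is None else np.round(q,2))
E
```

```text
[ 0.58058256 -0.24788815 -0.54301182  2.14859905 -0.18071322  0.86247923
  1.6934886 ]
2.3667 [ 0.58118147 -0.2473585  -0.5425367   2.14817168 -0.18046963  0.86245571
  1.69315494] [ 0.45021699 -0.00052283  0.33007034]
0 0 [-0.71  0.36  0.01  2.25  1.61  0.29  1.08]
0 0.07 [-0.77  0.19  0.02  2.3   1.2   0.34  1.46]
0 0.1 [ 0.45  0.47 -1.42  2.28  1.43  0.83  1.39]
0 0.13 [-0.39  0.05 -0.43  2.3   0.96  0.46  1.69]
0 0.16 [ 0.72 -0.04 -1.5   2.29  0.74  0.45  1.92]
1 0 [ 0.33  0.83 -1.3   2.22  1.77  1.03 -0.29]
1 0.07 [-0.97  0.19  0.24  2.3   1.14  0.3  -0.06]
1 0.1 [-1.    0.11  0.24  2.31  1.01  0.36  0.06]
1 0.13 [-0.82  0.04  0.01  2.32  0.93  0.44  0.14]
1 0.16 [ 0.89 -0.3  -1.51  2.29 -0.02  0.33  1.06]
2 0 [-0.45  0.38 -0.29  2.24  1.62  0.39 -2.03]
2 0.07 [-1.86  0.56  1.37  2.32 -1.2   0.28  0.59]
2 0.1 [-1.97  0.39  1.4   2.33 -0.45  0.2  -0.11]
2 0.13 [-2.19  0.14  1.49  2.34  0.59  0.31 -1.09]
2 0.16 [ 0.89 -0.3  -1.51  2.29 -0.02  0.33 -0.52]
3 0 [-1.74  1.2   1.52  2.27  4.49  0.85 -0.67]
3 0.07 [-1.86  0.56  1.37  2.32 -1.2   0.28 -0.99]
3 0.1 [-1.97  0.39  1.4   2.33 -0.45  0.2  -1.68]
3 0.13 [-2.19  0.26  1.56  2.34  0.14  0.26 -2.24]
3 0.16 [ 0.84 -0.18 -1.53  2.29  0.39  0.36 -2.48]
```

```bash
python3 - <<'E'
from h import *
from bench import manip,viewer
manip.movej([.04,.19,-.87,2.29,1.22,.52,-.08])
p=manip.current_tool_pos();r=R.from_quat(manip.current_tcp_rot());c=viewer.get_calibration('wrist')
im=viewer.get_image('wrist');cv2.imwrite('pics/c_wrist.png',im[:,:,::-1])
import pickle;pickle.dump((c,p,r.as_quat()),open('c.pkl','wb'))
print(manip.current_clock(),p,r.as_matrix())
rear=np.array([.5138,.278,.158]);a=axis(np.radians(9.5),np.radians(35))
print(rear-a*(.0518-.1), frame(np.radians(9.5),np.radians(35),1).as_matrix())
print(c,'pred rear',proj(c,rear),'flange',proj(c,rear-.066*a))
E
```

```text
3.975 [0.48578001 0.26901427 0.1955021 ] [[-0.16527363  0.80872845  0.56448465]
 [ 0.98621637  0.14008719  0.08805033]
 [-0.00786826  0.5712564  -0.82073395]]
[0.48653277 0.27343703 0.19748313] [[-1.65047606e-01  8.07917867e-01  5.65710181e-01]
 [ 9.86285602e-01  1.35199084e-01  9.46674176e-02]
 [-5.55111512e-17  5.73576436e-01 -8.19152044e-01]]
{'vfov': 62.448250182766145, 'cx': 254.93080076213195, 'cy': 188.7514511966817, 'eye': array([0.33666873, 0.24500382, 0.28465904]), 'attitude': array([0.58342833, 0.69188115, 0.32223951, 0.27762125])} pred rear [261.18613268 213.97764283] flange [260.27176599 188.77524538]
```

View pics/c_wrist.png

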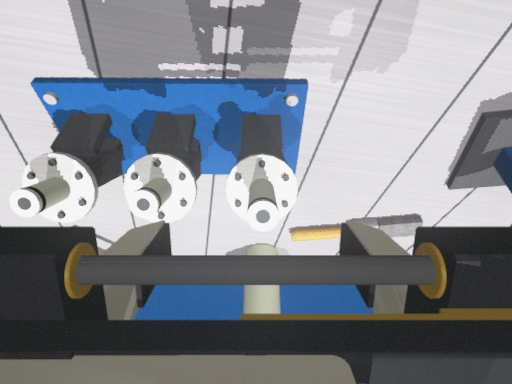

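```bash
python3 - <<'E'
from h import *
import pickle
from bench import viewer
c,p,q=pickle.load(open('c.pkl','rb'))
print(onplane(c,262,250,0),onplane(c,262,250,.1),proj(c,p),proj(c,p-R.from_quat(q).as_matrix()[:,2]*.019))
im=cv2.imread('pics/c_wrist.png');cv2.imwrite('pics/d1.png',cv2.resize(im[160:340,130:400],None,fx=2.9,fy=2.9,interpolation=2))
for n in('top','side'):
    x=viewer.get_image(n)[:,:,::-1];cv2.imwrite(f'pics/d_{n}.png',x)
E
```

```text
[0.84726937 0.34127406 0.        ] [0.66789666 0.30745457 0.1       ] [254.5515431  239.49240381] [254.49312925 255.877585  ]
```

View pics/d1.png

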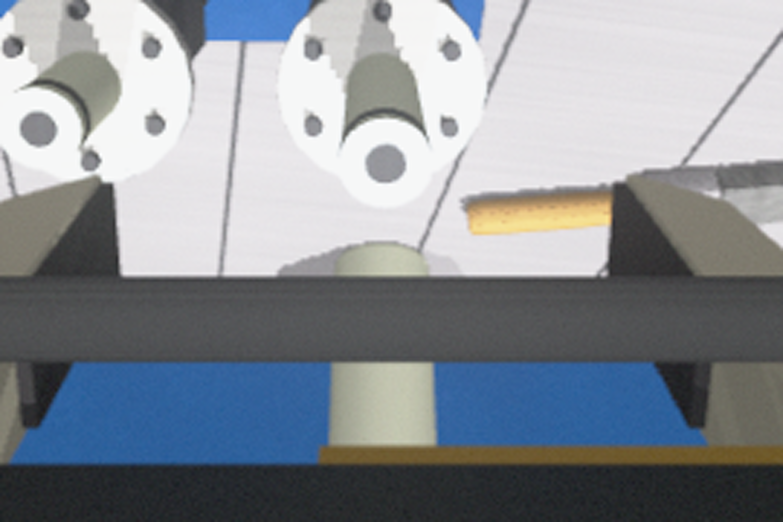

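View pics/d_side.png

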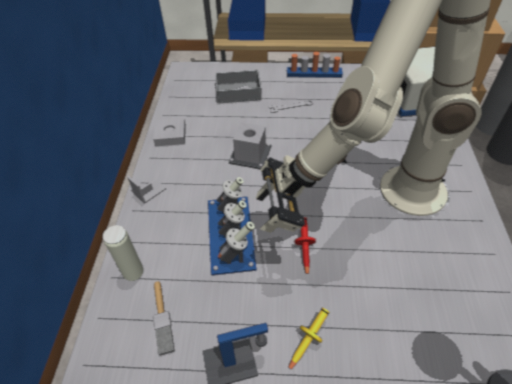

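View pics/d_top.png

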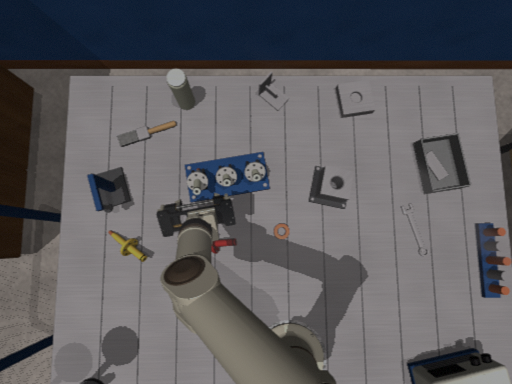

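```bash
python3 - <<'E'
from h import *
import pickle
from bench import viewer,manip
c,p,q=pickle.load(open('c.pkl','rb'))
T=viewer.get_calibration('top');S=viewer.get_calibration('side')
w=ray(c,262.6,215.9);t=ray(T,196.2,191.0);s=ray(S,250.1,225.1)
for a,b in((w,t),(w,s),(t,s)):print(tri(a,b))
# least-squares three rays
A=0;B=0
for e,d in(w,t,s):
    M=np.eye(3)-np.outer(d,d);A=A+M;B=B+M@e
rear=np.linalg.solve(A,B);print('rear',rear)
a=axis(np.radians(9.5),np.radians(35));print('flange pred',proj(c,rear-.066*a),'obs 261.6,190')
print(np.degrees(np.arctan2(*[0,0])) , manip.solve_ik(rear-a*(.033+.0188),frame(np.radians(9.5),np.radians(35),1).as_quat()))
E
```

```text
(array([0.5136721 , 0.27839808, 0.15954977]), np.float64(0.0011198816769178875))
(array([0.51345786, 0.27909604, 0.15953579]), np.float64(0.0004530766756864039))
(array([0.51371143, 0.27809643, 0.15787062]), np.float64(0.0004929403754037784))
rear [0.51365933 0.27859646 0.15916382]
flange pred [260.96169181 189.75575888] obs 261.6,190
0.0 [-0.09419511  0.45320677 -0.69897326  2.22760662  1.64482316  0.56068671
 -0.40672173]
```

```bash
python3 - <<'E'
from h import *
from bench import viewer,manip,effector
rear=np.array([.5136,.2785,.159]);yaw,t=np.radians(9.5),np.radians(35)
a=axis(yaw,t);F=frame(yaw,t,1).as_quat();g=rear-a*(.033+manip.grip_depth)
manip.servo_line((g+.09*a).tolist(),F.tolist(),vel=.08)
manip.servo_line(g.tolist(),F.tolist(),vel=.1)
print(manip.current_q(),manip.current_tool_pos()-g,manip.current_force())
cv2.imwrite('pics/e_w.png',viewer.get_image('wrist')[:,:,::-1])
effector.close(40)
print(manip.current_clock(),manip.current_finger_gap(),manip.current_force(),manip.current_tool_pos()-g)
for n in('top','side','wrist'):cv2.imwrite(f'pics/f_{n}.png',viewer.get_image(n)[:,:,::-1])
for d in(.03,.06,.09,.11,.13):
    q=manip.solve_ik(g+d*a,F);print(d,None if q is None else np.round(q,2))
E
```

```text
[-0.05934423  0.46561133 -0.74164606  2.2271772   1.64988728  0.58155612
 -0.40183168] [-0.00016049  0.00019324  0.00043545] [ 0.15626458 -1.08523702  0.37494649]
6.5417 0.021357446067990237 [-0.47741777 -0.09565449 -1.23960052] [-1.88118958e-05  1.20031451e-04 -2.10166384e-05]
0.03 [-0.04  0.39 -0.77  2.25  1.54  0.56 -0.33]
0.06 [-0.02  0.3  -0.8   2.27  1.41  0.54 -0.24]
0.09 [ 0.01  0.21 -0.84  2.28  1.26  0.52 -0.12]
0.11 [ 0.03  0.15 -0.86  2.29  1.15  0.51 -0.03]
0.13 [ 0.05  0.09 -0.88  2.29  1.02  0.5   0.08]
```

View pics/f_wrist.png

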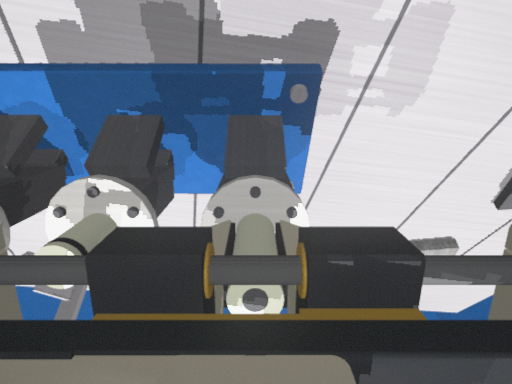

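View pics/f_side.png

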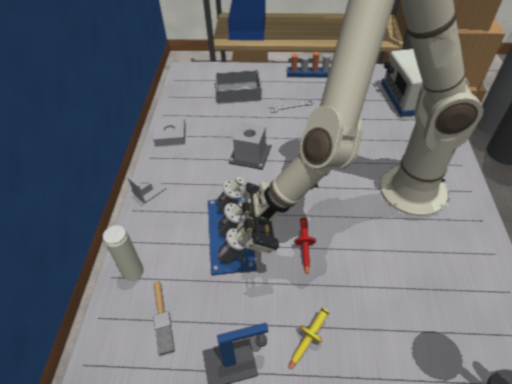

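```bash
python3 - <<'E'
from h import *
from bench import viewer,manip,effector
rear=np.array([.5136,.2785,.159]);yaw,t=np.radians(9.5),np.radians(35)
a=axis(yaw,t);F=frame(yaw,t,1).as_quat();g=rear-a*(.033+manip.grip_depth)
manip.servo_line((g+.12*a).tolist(),F.tolist(),vel=.1)
print(manip.current_clock(),manip.current_force(),manip.current_wrist_torque(),manip.current_finger_gap())
p=g+.12*a
print(manip.current_q())
F2=frame(yaw,np.radians(25),1)
for d in ([.06,-.02,.1],[.06,-.1,.1],[.06,-.2,.12]):
  for tt in(35,25,15):
    q=manip.solve_ik(p+d,frame(yaw,np.radians(tt),1).as_quat());print(d,tt,None if q is None else np.round(q,2))
mouth=np.array([.5465,-.147,.105])
for tt in(20,25,30):
  for yd in range(-180,180,30):
    y2=np.radians(yd);b=axis(y2,np.radians(tt))
    # keep jaw dir about world row: minimal-rotation from vertical frame with x-> +y
    F0=R.from_matrix(np.c_[[0,1,0],[1,0,0],[0,0,-1]]); F3=R.from_rotvec(np.cross([0,0,1],b)/np.sin(np.radians(tt))*np.radians(tt))*F0
    tip=mouth+b*(.131-.0188-.015)
    qs=[manip.solve_ik(tip+[0,0,h],F3.as_quat()) for h in(0,.06)]
    if all(x is not None for x in qs):print(tt,yd,*[np.round(x,2) for x in qs])
cv2.imwrite('pics/g_side.png',viewer.get_image('side')[:,:,::-1])
cv2.imwrite('pics/g_w.png',viewer.get_image('wrist')[:,:,::-1])
E
```

```text
8.0417 [-0.02780033 -0.61220326 -2.73508812] [-0.04934446  0.99992905  0.0119972 ] 0.021308267608138
[ 0.06704865  0.12406992 -0.89764047  2.28952617  1.09107938  0.50568452
  0.02066311]
[0.06, -0.02, 0.1] 35 [ 0.34  0.   -0.98  2.1   0.53  0.54  0.71]
[0.06, -0.02, 0.1] 25 [ 0.31  0.11 -0.95  1.96  0.4   0.76  0.87]
[0.06, -0.02, 0.1] 15 [ 0.27  0.23 -0.93  1.81  0.36  0.98  0.94]
[0.06, -0.1, 0.1] 35 [ 0.18 -0.1  -0.6   2.18  0.23  0.46  1.12]
[0.06, -0.1, 0.1] 25 [ 0.42 -0.   -0.84  2.03  0.16  0.7   1.22]
[0.06, -0.1, 0.1] 15 [ 0.45  0.14 -0.92  1.88  0.23  0.93  1.18]
[0.06, -0.2, 0.12] 35 [-0.19 -0.18 -0.    2.22  0.03  0.49  1.52]
[0.06, -0.2, 0.12] 25 [ 0.25 -0.09 -0.41  2.06 -0.05  0.73  1.6 ]
[0.06, -0.2, 0.12] 15 [ 0.48  0.03 -0.68  1.9   0.04  0.95  1.53]
20 -180 [ 0.55  0.72 -0.61  1.39  0.38  1.51  1.46] [ 0.57  0.67 -0.65  1.34  0.37  1.62  1.47]
20 -150 [ 0.45  0.65 -0.59  1.49  0.49  1.45  1.32] [ 0.5   0.62 -0.68  1.43  0.5   1.57  1.33]
20 -120 [ 0.41  0.55 -0.59  1.66  0.59  1.31  1.18] [ 0.48  0.5  -0.69  1.6   0.58  1.43  1.21]
20 -90 [ 0.41  0.41 -0.6   1.86  
[... 2392 characters left out ...]
.49  0.17 -0.73  2.08  0.8   0.93  0.85]
30 -30 [ 0.74  0.1  -0.75  2.32  0.88  0.42  0.82] [ 0.37 -0.04 -0.34  2.27  0.5   0.5   1.2 ]
30 0 [ 1.4   0.16 -1.08  2.31 -0.14  0.26  2.05] [-0.33 -0.09  0.67  2.29 -0.27  0.44  2.14]
30 30 [ 1.64  0.53 -1.28  2.13  0.14  0.54  1.94] [ 1.69  0.34 -1.27  2.07 -0.18  0.68  2.18]
30 60 [ 1.53  0.82 -1.3   1.86  0.33  0.94  1.77] [ 1.55  0.69 -1.3   1.81  0.17  1.02  1.85]
30 90 [ 1.32  1.01 -1.31  1.57  0.45  1.33  1.59] [ 1.32  0.91 -1.3   1.52  0.35  1.39  1.62]
30 120 [ 0.65  0.74 -0.34  1.34 -0.1   1.5   1.95] [ 0.54  0.67 -0.15  1.3  -0.21  1.61  2.01]
30 150 [ 0.62  0.87 -0.6   1.18  0.24  1.69  1.63] [ 0.6   0.82 -0.57  1.13  0.19  1.78  1.65]
```

View pics/g_side.png

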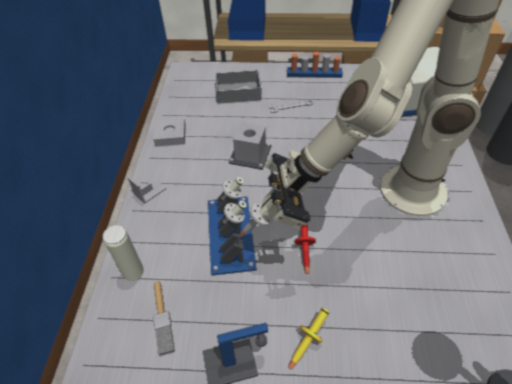

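View pics/g_w.png

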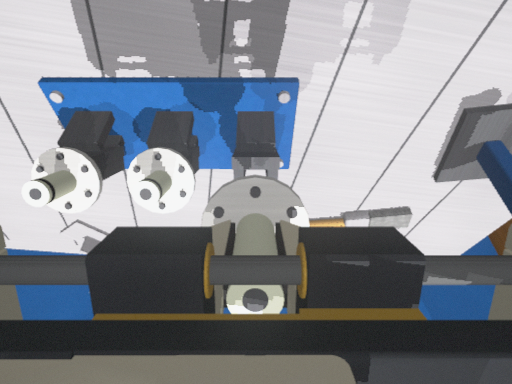

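```bash
cat >> h.py <<'E'
MOUTH=np.array([.5465,-.147,.105])
def stand(tiltdeg,s,h=0,yawdeg=-60,corr=np.zeros(3),mouth=MOUTH):
    tt=np.radians(tiltdeg);b=axis(np.radians(yawdeg),tt)
    F0=R.from_matrix(np.c_[[0,1,0],[1,0,0],[0,0,-1]])
    n=np.cross([0,0,1],axis(np.radians(yawdeg),.5));n/=np.linalg.norm(n)
    return (mouth+b*(.131-.0188-s)+[0,0,h]+corr),(R.from_rotvec(n*tt)*F0).as_quat(),b
E
python3 - <<'E'
from h import *
from bench import viewer,manip,effector
p=np.array(manip.current_tool_pos())
manip.servo_line((p+[.03,-.01,.1]).tolist(),vel=.12)
P,Q,b=stand(30,.016,.09)
manip.move_pose(P.tolist(),Q.tolist())
print(manip.current_clock(),np.round(manip.current_q(),2),manip.current_tool_pos()-P,manip.current_finger_gap())
tip=P+b*(.0188-.131);print('tip pred',tip)
for n in('top','side'):
    c=viewer.get_calibration(n);print(n,'tip',proj(c,tip),'mouth',proj(c,MOUTH),'flange underside',proj(c,tip+.09*b))
    cv2.imwrite(f'pics/i_{n}.png',viewer.get_image(n)[:,:,::-1])
def z(im,x,y,w,h,k,n): cv2.imwrite(n,cv2.resize(im[y:y+h,x:x+w],None,fx=k,fy=k,interpolation=cv2.INTER_CUBIC))
z(cv2.imread('pics/i_top.png'),260,120,130,100,5,'pics/j_top.png');z(cv2.imread('pics/i_side.png'),200,70,130,110,5,'pics/j_side.png')
E
```

```text
10.5083 [ 0.46  0.12 -0.69  2.05  0.72  0.96  0.94] [0.00052038 0.00172629 0.00024119] 0.021616591458965467
tip pred [ 0.5505     -0.1539282   0.18114359]
top tip [345.16676354 176.43939693] mouth [336.39947711 182.23292852] flange underside [338.84438609 179.45219006]
side tip [247.00345915 112.89916109] mouth [248.90400455 132.14747988] flange underside [252.49852973 100.73135303]
```

View pics/j_top.png

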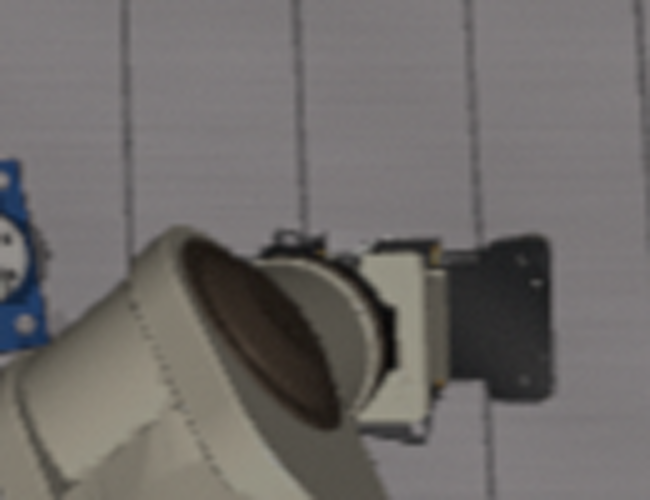

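View pics/j_side.png

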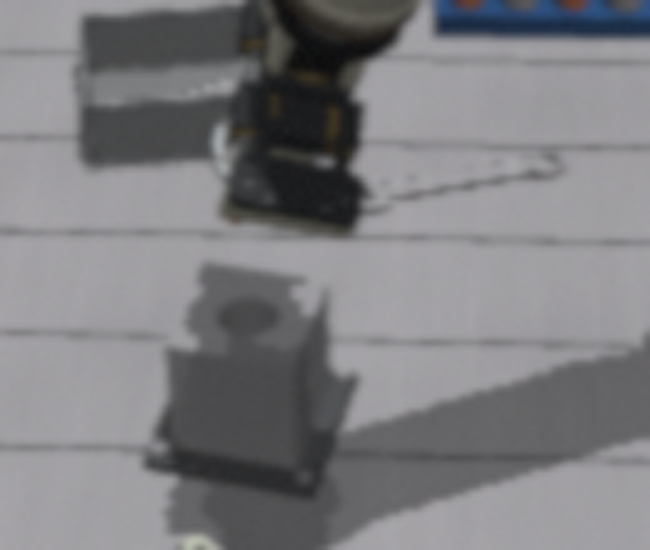

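```bash
python3 - <<'E'
from h import *
from bench import viewer,manip
c=viewer.get_calibration('wrist');cv2.imwrite('pics/k_w.png',viewer.get_image('wrist')[:,:,::-1])
P,Q,b=stand(30,.016,.09)
tcp=manip.current_tool_pos();M=R.from_quat(manip.current_tcp_rot()).as_matrix();a=-M[:,2];print(a,b)
g=tcp+a*.0188
print('tip',proj(c,g-.131*a),'mouth',proj(c,MOUTH),'rear',proj(c,g+.033*a),'flange',proj(c,g-.033*a), g-.131*a)
E
```

```text
[-0.25187041  0.4322335   0.86587268] [-0.25       0.4330127  0.8660254]
tip [255.17978084 186.71015394] mouth [290.87401991 149.97931167] rear [255.45896218 297.13850791] flange [255.28973393 230.20137791] [ 0.55106693 -0.15249698  0.18152888]
```

View pics/k_w.png

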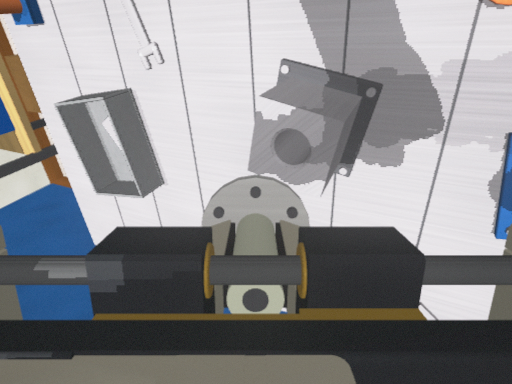

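```bash
python3 - <<'E'
from h import *
from bench import viewer
c=viewer.get_calibration('wrist')
im=cv2.imread('pics/k_w.png');cv2.imwrite('pics/l.png',cv2.resize(im[90:200,230:390],None,fx=5,fy=5,interpolation=2))
g=cv2.cvtColor(im,6)[120:175,262:325]
for th in(60,70,80,90):
    n,l,s,ce=cv2.connectedComponentsWithStats((g<th).astype('uint8'));i=l[27,30];print(th,s[i],ce[i]+[262,120])
E
```

```text
60 [   0    0   63   55 3465] [293. 147.]
70 [   0    0   63   55 3465] [293. 147.]
80 [   0    0   63   55 3465] [293. 147.]
90 [   0    0   63   55 3465] [293. 147.]
```

View pics/l.png

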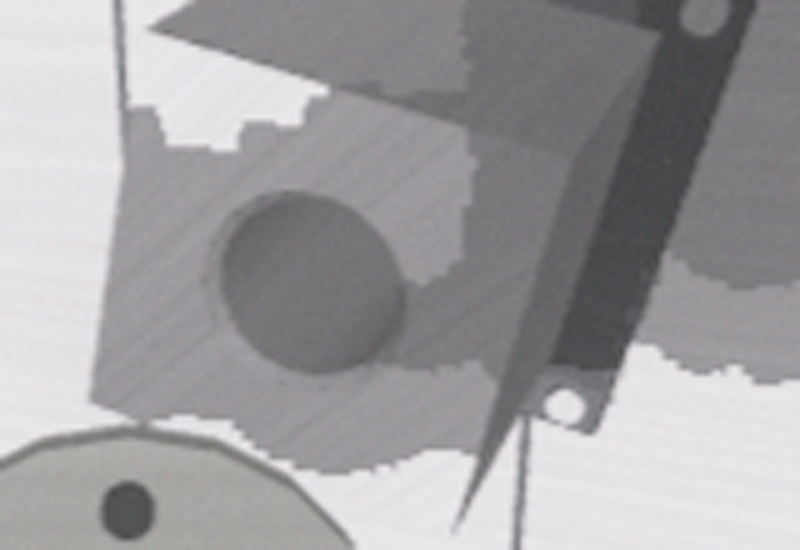

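```bash
python3 - <<'E'
from h import *
from bench import viewer
c=viewer.get_calibration('wrist');T=viewer.get_calibration('top');S=viewer.get_calibration('side')
w=ray(c,292.2,146.4);t=ray(T,336.7,182.1);s=ray(S,249.2,132.8)
for a,b in((w,t),(w,s),(t,s)):print(tri(a,b))
A=0;B=0
for e,d in(w,t,s):
    M=np.eye(3)-np.outer(d,d);A=A+M;B=B+M@e
print(np.linalg.solve(A,B))
for x in((c,292.2,146.4),(T,336.7,182.1),(S,249.2,132.8)):print(onplane(*x,.105))
E
```

```text
(array([ 0.54993558, -0.15230206,  0.08734826]), np.float64(0.00025180446145283417))
(array([ 0.54497447, -0.14784819,  0.10065773]), np.float64(0.001815145184942865))
(array([ 0.54669798, -0.14895426,  0.10062809]), np.float64(0.0018839248828313774))
[ 0.54616945 -0.14889274  0.09955583]
[ 0.54211798 -0.1458079   0.105     ]
[ 0.54691259 -0.14795309  0.105     ]
[ 0.54527829 -0.14371644  0.105     ]
```

```bash
sed -i 's/^MOUTH=.*/MOUTH=np.array([.5455,-.147,.105])/' h.py; python3 - <<'E'
from h import *
from bench import viewer,manip
f0=np.array(manip.current_force())
for h in(.03,.005,0):
    P,Q,b=stand(30,.018,h)
    manip.servo_line(P.tolist(),Q.tolist(),vel=.08)
    print(manip.current_clock(),manip.current_force()-f0,manip.current_tool_pos()-P,manip.current_finger_gap())
for n in('wrist','side'):cv2.imwrite(f'pics/m_{n}.png',viewer.get_image(n)[:,:,::-1])
for tt in(20,10,0):
    P,Q,b=stand(tt,.018);print(np.round(manip.solve_ik(P,Q),2))
im=cv2.imread('pics/m_side.png');cv2.imwrite('pics/m_side.png',cv2.resize(im[70:180,200:330],None,fx=5,fy=5,interpolation=2))
E
```

```text
11.5833 [-0.11973618 -0.64023445 -0.32739727] [0.00043932 0.0001318  0.00043753] 0.02157517118922371
12.05 [ 0.22802706 -0.73465404  0.49169823] [1.33920434e-04 6.29347992e-05 1.82280383e-04] 0.021300375484270734
12.3 [ 0.34232414 -0.3220424   0.49145765] [ 6.77948411e-06 -5.39326886e-05  6.04856260e-05] 0.02145556923170116
[ 0.55  0.28 -0.67  2.04  0.67  0.84  1.04]
[ 0.67  0.33 -0.67  1.92  0.45  0.91  1.33]
[ 0.75  0.43 -0.68  1.79  0.31  1.03  1.53]
```

View pics/m_side.png

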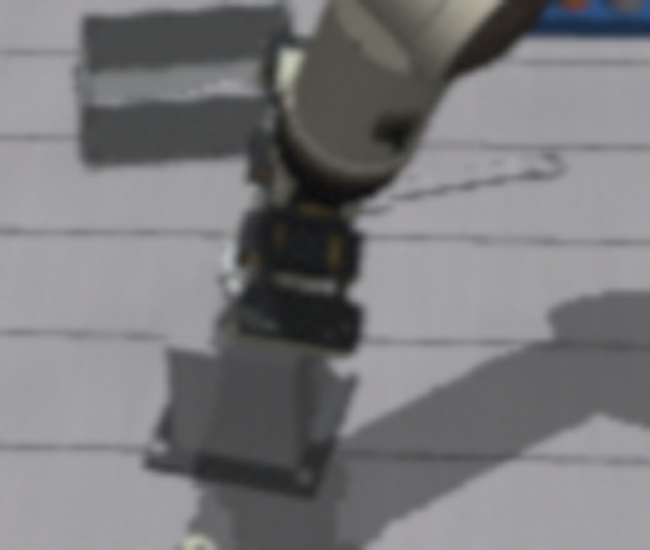

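View pics/m_wrist.png

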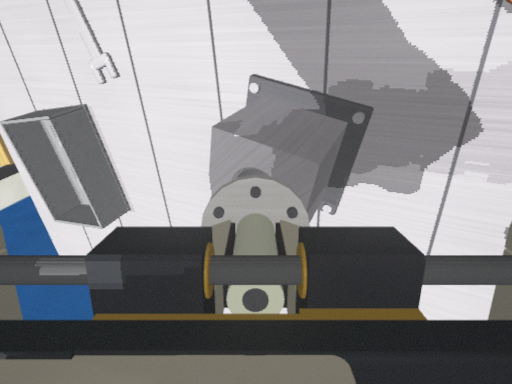

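```bash
python3 - <<'E'
from h import *
from bench import viewer,manip
f0=np.array(manip.current_force());t0=np.array(manip.current_wrist_torque())
for tt in(25,20,15,10,5,0):
    P,Q,b=stand(tt,.018)
    manip.servo_line(P.tolist(),Q.tolist(),vel=.04)
    df=manip.current_force()-f0
    print(tt,manip.current_clock(),np.round(df,2),np.round(manip.current_wrist_torque()-t0,2),np.round(manip.current_tool_pos()-P,4))
    if np.linalg.norm(df)>10: print('STOP');break
for n in('wrist','side'):cv2.imwrite(f'pics/n_{n}.png',viewer.get_image(n)[:,:,::-1])
im=cv2.imread('pics/n_side.png');cv2.imwrite('pics/n_side.png',cv2.resize(im[70:180,200:330],None,fx=5,fy=5,interpolation=2))
E
```

```text
25 12.7583 [0.21 1.12 0.04] [-0.12 -0.06 -0.02] [ 0.0001 -0.0008  0.0003]
20 13.1167 [ 0.71 -0.08 -0.36] [-0.24 -0.17 -0.02] [-0.0005  0.     -0.0004]
15 13.475 [-0.38  1.27  0.17] [-0.42 -0.23 -0.01] [-0.0006  0.0004 -0.0006]
10 13.8333 [ 0.18  0.72 -0.08] [-0.51 -0.36 -0.02] [-0.0006  0.0005 -0.0006]
5 14.1917 [-0.17  0.93  0.44] [-0.65 -0.36 -0.02] [-0.0005  0.0005 -0.0005]
0 14.55 [-0.18  0.93  0.47] [-0.83 -0.5  -0.02] [-0.0004  0.0004 -0.0004]
```

View pics/n_side.png

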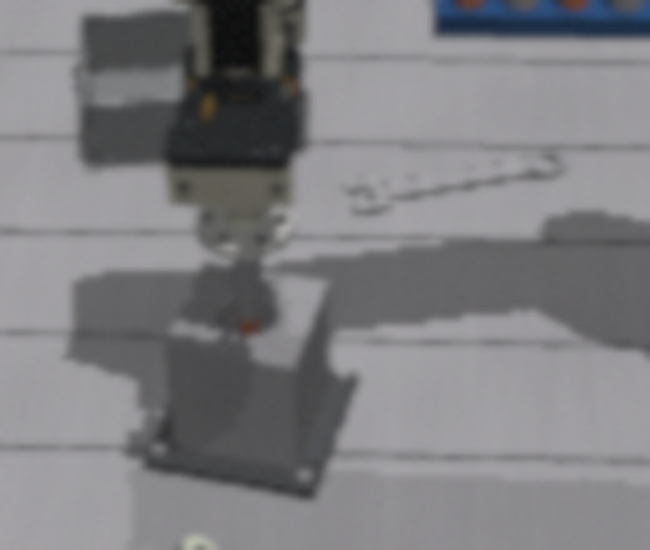

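View pics/n_wrist.png

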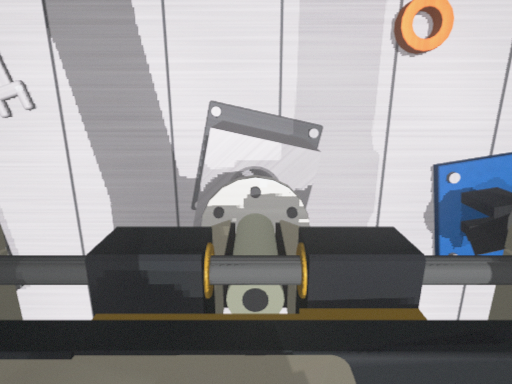

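```bash
python3 - <<'E'
from h import *
from bench import viewer,manip
f0=np.array(manip.current_force());t0=np.array(manip.current_wrist_torque())
def go(s,v):
    P,Q,b=stand(0,s);manip.servo_line(P.tolist(),Q.tolist(),vel=v)
    df=manip.current_force()-f0
    print(s,manip.current_clock(),np.round(df,2),np.round(manip.current_wrist_torque()-t0,2),np.round(manip.current_tool_pos()-P,4));return df
ok=True
for s in(.03,.042,.054,.066,.078):
    if np.linalg.norm(go(s,.06))>8: ok=False;print('STOP');break
for s in np.arange(.081,.0961,.001):
    if not ok: break
    if go(round(s,4),.02)[2]>4: print('contact');break
for n in('wrist','side'):cv2.imwrite(f'pics/o_{n}.png',viewer.get_image(n)[:,:,::-1])
im=cv2.imread('pics/o_side.png');cv2.imwrite('pics/o_side.png',cv2.resize(im[70:180,200:330],None,fx=5,fy=5,interpolation=2))
E
```

```text
0.03 15.0 [-0.05  0.3  -0.03] [-0.03  0.01 -0.  ] [-0.0007  0.0004 -0.0007]
0.042 15.35 [-0.56 -0.08 -0.11] [-0.06  0.03  0.02] [-0.0005  0.     -0.0007]
0.054 15.7 [-0.99 -0.25 -1.41] [-0.06  0.08 -0.  ] [-0.0005  0.0001 -0.0006]
0.066 16.05 [-0.31 -0.06  0.04] [-0.06 -0.01 -0.02] [-0.0005  0.0001 -0.0006]
0.078 16.4 [-0.54 -0.32 -0.27] [-0.05  0.01 -0.01] [-0.0005  0.0001 -0.0006]
0.081 16.7 [-0.67 -1.28 -1.14] [-0.03  0.   -0.03] [-0.  0. -0.]
0.082 16.95 [-0.48 -0.02 -0.26] [0.   0.01 0.05] [-0. -0.  0.]
0.083 17.2 [-0.34  0.44 -0.18] [-0.03  0.07  0.01] [-0.      0.     -0.0001]
0.084 17.45 [ 0.9  -0.45 -0.22] [ 0.05  0.03 -0.01] [-0.0001  0.     -0.0001]
0.085 17.7 [-1.09  0.54  0.21] [-0.02 -0.02  0.  ] [-0.0001  0.     -0.0001]
0.086 17.95 [-0.88  0.06 -1.03] [-0.06  0.    0.  ] [-0.0001 -0.     -0.0001]
0.087 18.2 [-0.73 -0.1  -0.35] [-0.01  0.07  0.04] [-0.0001  0.     -0.0001]
0.088 18.45 [-1.12  0.01 -1.19] [-0.01  0.08  0.04] [-0.0001 -0.     -0.0001]
0.089 18.7 [ 0.52  0.14 -0.12] [-0.02  0.02  0.04] [-0.0001 -0.     -0.0001]
0.09 18.95 [-1.76 -0.22 -1.09] [-0.02  0.04 -0.01] [-0.     -0.     -0.0001]
0.091 19.2 [-0.84 -0.07 -0.04] [-0.03  0.01  0.  ] [-0.0001 -0.     -0.0001]
0.092 19.45 [-3.44  0.72  6.16] [ 0.11  0.53 -0.05] [ 0.0002 -0.      0.0005]
contact
```

View pics/o_side.png

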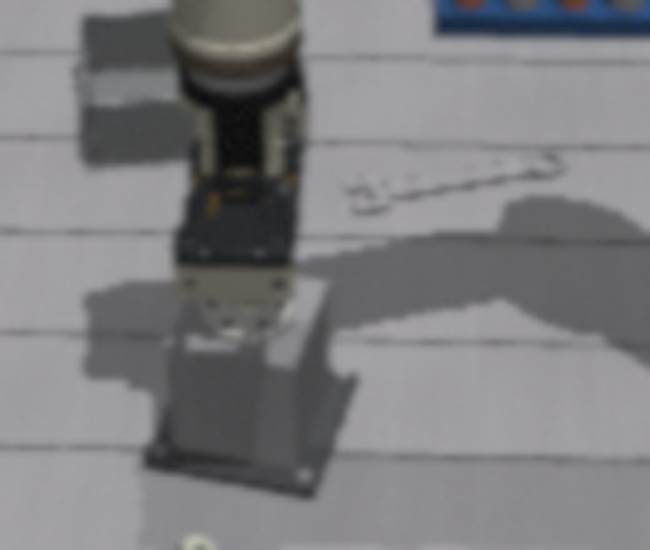

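```bash
python3 - <<'E'
from h import *
from bench import viewer,manip,effector
P,Q,b=stand(0,.0928);manip.servo_line(P.tolist(),Q.tolist(),vel=.02)
print(manip.current_force(),manip.current_wrist_torque(),manip.current_tool_pos()-P)
effector.open_jaws();print(manip.current_finger_gap(),manip.current_force())
manip.servo_line((P+[0,0,.12]).tolist(),Q.tolist(),vel=.12)
c=viewer.get_calibration('wrist');cv2.imwrite('pics/p_w.png',viewer.get_image('wrist')[:,:,::-1])
top=MOUTH+[0,0,.074];print('pred rear',proj(c,top),'flange top',proj(c,MOUTH+[0,0,.008]))
q=np.array(manip.current_q());q[0]+=.0;
try:
    manip.servo_line((P+[-.02,-.2,.15]).tolist(),Q.tolist(),vel=.2)
except Exception as e: print(e)
for n in('top','side'):
    c=viewer.get_calibration(n);print(n,proj(c,top),proj(c,MOUTH+[0,0,.008]))
    cv2.imwrite(f'pics/p_{n}.png',viewer.get_image(n)[:,:,::-1])
print(manip.current_clock(),manip.current_force())
def z(im,x,y,w,h,k,n): cv2.imwrite(n,cv2.resize(im[y:y+h,x:x+w],None,fx=k,fy=k,interpolation=2))
z(cv2.imread('pics/p_top.png'),280,130,120,90,5,'pics/q_top.png');z(cv2.imread('pics/p_side.png'),200,70,130,110,5,'pics/q_side.png')
E
```

```text
[-5.59733856  0.14307743 11.9033114 ] [0.35519761 0.99628654 0.01129462] [ 2.21408001e-04 -2.54138970e-05  1.31602057e-03]
0.09202139349506001 [ 1.28592176 -0.31698586  0.0024714 ]
pred rear [255.0421576  205.00055166] flange top [255.01129936 182.91480531]
top [342.66164047 178.28802961] [337.04755333 182.11774567]
side [248.41535993 114.8069667 ] [249.11655221 130.34759046]
23.4667 [ 0.01024016  0.17341771 -0.43557355]
```

View pics/p_w.png

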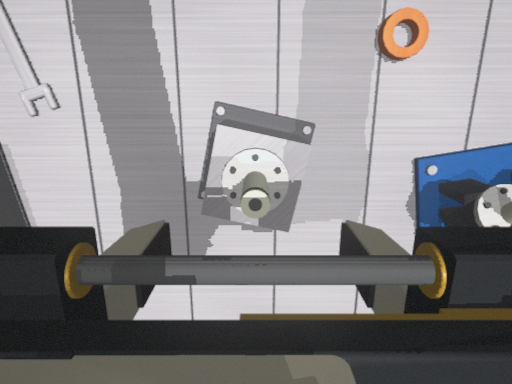

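View pics/q_side.png

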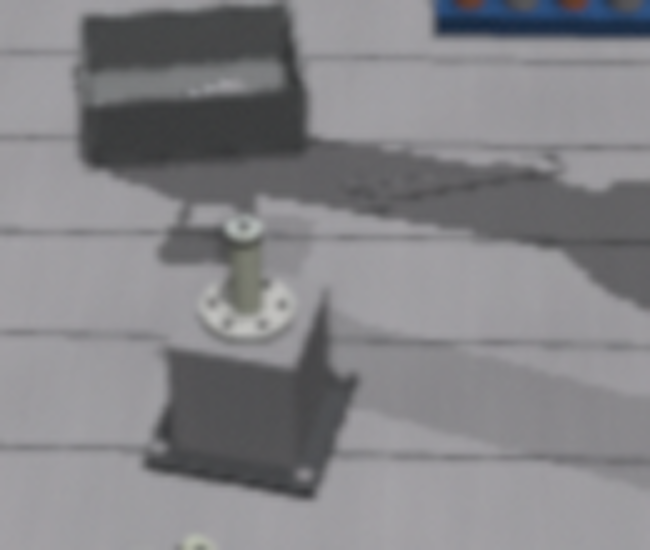

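View pics/q_top.png

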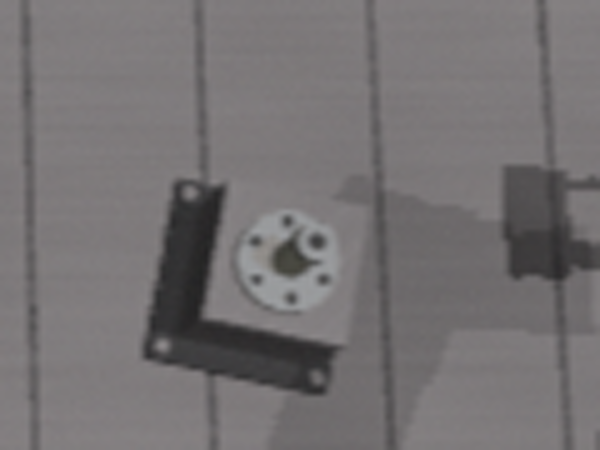

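```bash
python3 - <<'E'
from bench import manip
manip.hand_in();print(manip.current_clock())
E
```

```text
the job is handed in; nothing more can be done
the job is handed in; nothing more can be done
```

The long lance is parked nose down in the tall steel stand, released, and the job is handed in at about 23.5 s. I drew it out of the rest along its axis and brought its nose about 15 mm into the bore while it still leaned 30°. I then straightened it about the mouth and lowered it in the gripper until the flange met the stand. I pressed it down to about 12 N, let go, and backed the arm off clear of everything.

**Last checks:**
- **Upright:** the rear end was within about 1 px of where an upright, seated lance should be, in both the side and wrist pictures. The top, side and wrist pictures all show it upright in the stand.
- **Arm clear:** the wrist force was back to about zero after release.

**What disagreed slightly:**
- **Height of contact:** the flange touched about 2 mm lower than I predicted, within the calibration and grip uncertainty.
- **Position of the bore:** the three camera views differed by about 5 mm, against 10 mm of clearance all round. I saw no contact force while putting the nose in or straightening up.
- **Nose entry not seen:** the gripper and flange hid the nose as it went in. I inferred the entry from the pose reached and the lack of contact force. The side view after straightening then showed the nose at the mouth.

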